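# Open the spring-lid ring case

### The arm

A 6-joint arm with a two-finger parallel gripper is mounted at the origin on a cart in front of the work surface, level with it; the furniture and walls round the work are solid. World frame = base frame: x ahead of the robot, y to its left, z up, the work surface at z = 0. Lengths are in m, angles in rad, forces in N, time in s.
With the tool pointing down it reaches from about 0.325 to 0.9 m from the base axis. Payload 6.1 kg.
Tool frame: the origin (TCP) lies midway between the tips of the shut fingers; the grasp point (between the pads) lies 19 mm behind it; z points along the fingers, y is the direction in which the jaws open and shut (so a half turn about z gives the same grasp; the last joint's range is limited). The gripper opens to 87 mm and grips with 3 to 60 N. Pads are 19 mm wide; open, the fingers measure 117 mm over their backs; the gripper's body (75 mm by 190 mm) begins 51 mm behind the grasp point.
Start: joints at [1.026, 0.22, 1.526, -0, 1.395, -0.126], TCP at [0.254, 0.571, 0.223] pointing down, gripper open.
Joint ranges: [-2.98, 2.98], [-0.91, 2.08], [0.09, 2.57], [-1.24, 4.39], [0.2, 2.65], [-2.68, 2.68]. Speed limits (rad/s): [2.57, 2.57, 3.01, 3.14, 3.14, 3.14].

### API

Orientations are given as a unit quaternion [x, y, z, w].
In Python, from rig import robot gives the robot as it stands. The module is installed in compiled form; this text tells all that it offers.
- The arm moves only by the tool move_arm, never from a script. Its argument "series" is a list that holds one entry, the list of rows, each a list of 5 numbers: the opening, from 0 (shut) to 1 (fully open), then the shift along the world's x, y, z in m, then the turn about the world's z in degrees. A call has exactly 10 rows; each row shifts and turns the pose as measured when the row begins; what a row does not reach is not made up. A row lasts 1/10 s, in which the tool goes at most 50 mm and 8.59 degrees, less where a joint would pass 70% of its speed; a pose out of reach is approached as far as the arm can. A call is refused whole if a number of a shift passes 0.05 or a number of a turn 8.59, either way. A call with a gripper value outside its range is refused whole. The fingers move at their own pace and stop on an object; the grip force is fixed at half the most. Time passes only in rows, so rows that do not move let the fingers close, or fill a call up. It gives the time, the measured TCP pose, the force and the opening at its end, in the units of the state.
- robot.state(): the state, without advancing time (a new reading comes with each control period).
- robot.camera(name): name is "scene" or "top"; returns a dict with "frame" (420x560x3 uint8, blue, green, red), "range_z" (420x560 float32, m along the optical axis (not along the pixel's ray), 0 where there is no reading), "fx", "fy", "cx", "cy" (pixels), "rvec" (rotation vector, rad) and "tvec" (3), from world to camera coordinates, as OpenCV has them. Camera axes: x right, y down, z forward; pixel columns grow to the right and rows downward; lengths in m; the calibration is good to about 2 mm. A picture is of the moment at which its call begins.
- robot.hand_in(): hands the job in, once; it reports no verdict.
The state is a dict: "time": time; "q": joint angles; "qvel": joint speeds; "joint_efforts": joint torques, N m; "tool_pos": TCP position; "tcp_rot": TCP orientation; "wrist_force": force on the tool from outside, world axes, zero at the start; "torque": the same for the moment, N m; "gripper_width": opening from 0.0 (shut) to 1.0 (fully open).
Only numpy, scipy, OpenCV 4.12 (cv2) and the standard library are available. Lean on these libraries where they do the work, as an engineer would, in place of code of your own. Each camera call takes 0.05 s, during which the arm holds its last target.

### The job

Open the wider of the two ring cases on the bench: press down the brass thumb tab at its front until the spring pops the lid up, then push the lid over backwards until it rests fully open on its stop. Only press and push with the fingertips: do not pick up or shove the case, leave the narrower case shut, and leave the other things on the bench where they are.

Things in the scene. Friction and masses are not known exactly. Their poses are not given: they have to be found in the camera images.
- wide_case: The case to open: the wider of two ring cases, 72 mm deep (x), 116 mm wide (y), 54 mm high shut; plain aluminium box, dark steel lid, brass latch in the middle of the front, loose on the bench, about 1.6 kg. Origin: centre of its underside; x points from its front (latch, turned roughly to the robot) to its back (hinge), y along its width, z up.
- wide_case_lid (a joint): Its lid's angle, rad: 0 shut and latched, 1.57 upright, 1.9 fully open, leaning back on its stop. Hinged on the top of the back wall. Once unlatched, a spring lifts it to about 0.69 in under a second and holds it there. From there it swings easily (under 1 N at its edge); left before upright it sinks back to 0.69, left well past upright it falls gently on to the stop.
- wide_case_tab (a joint): Its latch, rad: 0 at rest, up to 0.35 (stop) as the thumb tab is pressed down; lets the lid go at about 0.17. Needs about 1 N at the start, 2.7 N at 0.17, 4.5 N at the stop, at the press point. Springs back to 0 when let go.
- wide_case_tab_press (a point): Press point on the top of the thumb tab, 28 mm in front of the front wall, 37 mm above the bench. The tab is a level brass tongue, 24 mm wide, 4 mm thick, ending 38 mm in front of the wall; press straight down (5 mm releases, 9 mm to the stop). A 22 mm wide upright of the same rocker rises within 5 mm of the wall to 57 mm height; its hook holds the lid's edge and tilts out as the tab goes down.
- wide_case_lid_edge (a point): Middle of the lid's free front edge (moves with the lid), half way through its 4 mm thickness, 72 mm from the hinge axis; 52 mm above the bench shut, about 97 mm sprung up, 122 mm upright.
- wide_case_hinge (a point): Point on the lid's hinge axis, half way along it: 36 mm behind the case's centre, 50 mm above the bench. The axis runs along the case's y.
- narrow_case: The narrower ring case, to be left shut: the same make as the wide one, also 72 mm deep (x) and 54 mm high but only 72 mm wide (y), about 1.3 kg, with the same latch at its front. Origin: centre of its underside; axes as on the wide case. Which case stands on the left varies.
- narrow_case_lid (a joint): Its lid's angle, rad: 0 shut; it must stay shut.
- watch_case: Bystander: wrist watch without band, 50 x 34 x 10 mm, lying flat.
- brass_tin: Bystander: small round brass tin, 62 mm across, 23 mm high, origin under its centre.
- steel_punch: Bystander: short steel punch, 6 x 65 x 6 mm, lying.

How it is judged:
By the outcome, as a careful person would: the job done as asked, in the order asked, and still so for the second after the job is handed in, with the robot touching nothing.
It also fails if it takes over 42 s, if anything falls off the work surface, if the arm or the gripper's body presses on something with over 40 N, if the wrist force passes 120 N, or if a joint passes its speed limit or range.

## Working session

There is one attempt and no reset: what is moved stays moved. The work goes in short steps, Python scripts to look and compute and a tool call to move; the robot and the scene stay as the last step left them, time stands still between calls to the robot, and variables do not carry over. Pictures are saved under pics/ and viewed, and the job is handed in when it is done.

Besides the shell and the picture viewer there is one more tool, called after ">>>" as name(argument=value, ...) on one line, values as JSON. move_arm: Moves the arm, as the interface text tells. Its arguments: {"type":"object","properties":{"series":{"type":"array"}},"required":["series"]}

```bash
mkdir -p pics
python3 - <<'E'
from rig import robot
import cv2
print(robot.state())
for n in("scene","top"):
    c=robot.camera(n); cv2.imwrite(f"pics/{n}0.png",c["frame"]); print(n,c["fx"],c["fy"],c["cx"],c["cy"],c["rvec"],c["tvec"])
    import numpy as np
    np.savez(f"{n}0.npz",**c)
E
```

```text
{'time': 0.0, 'q': array([ 1.02592347e+00,  2.21230102e-01,  1.52761187e+00,  5.20231820e-06,
        1.39468518e+00, -1.26117097e-01]), 'qvel': array([-0.00256825,  0.00115399,  0.00138952, -0.00241407, -0.00022713,
        0.00030994]), 'joint_efforts': array([ 1.43208537e-03, -4.94601488e+01, -3.87384653e+01,  6.99162134e-02,
        5.69978252e-02, -1.23052464e-04]), 'tool_pos': array([0.25382936, 0.57046028, 0.22143438]), 'tcp_rot': array([ 2.07851755e-01,  9.78159860e-01, -9.12481215e-04, -3.20872121e-04]), 'wrist_force': array([ 0.00656952, -0.99498967, -0.50364796]), 'torque': array([ 0.02876922, -0.06508247, -0.00071078]), 'gripper_width': 0.9967817435333161}
scene 468.8407009986273 468.8407009986273 276.69828409263596 207.3156587139409 [ 2.4099816  -0.47624453  0.18110572] [-0.5896864   0.19247951  0.98630233]
top 536.5924052677406 536.5924052677406 268.11770649119455 209.70125769256182 [ 2.21272299 -2.19492059  0.11266359] [-0.09500533  0.6174724   1.05053577]
```

View pics/scene0.png

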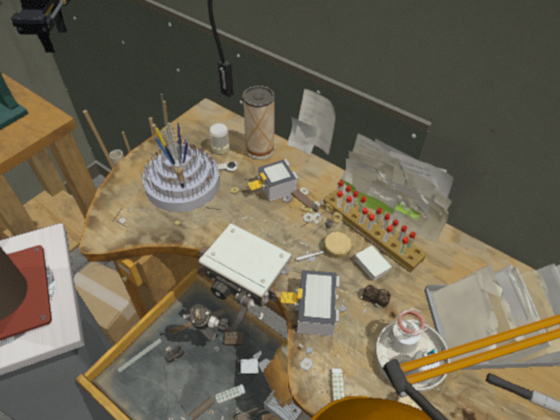

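View pics/top0.png

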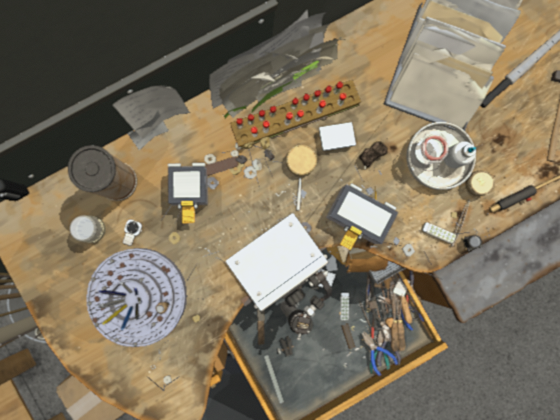

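```bash
cat > h.py <<'E'
import numpy as np, cv2
def cloud(c):
    R,_=cv2.Rodrigues(np.array(c["rvec"],float)); t=np.array(c["tvec"],float)
    z=c["range_z"].astype(float); v,u=np.mgrid[:z.shape[0],:z.shape[1]]
    P=np.dstack([(u-c["cx"])/c["fx"]*z,(v-c["cy"])/c["fy"]*z,z])
    return (P-t)@R     # R^T(p-t)
def ray(c,u,v,h):
    R,_=cv2.Rodrigues(np.array(c["rvec"],float)); t=np.array(c["tvec"],float).ravel()
    o=-R.T@t; d=R.T@np.array([(u-c["cx"])/c["fx"],(v-c["cy"])/c["fy"],1.])
    return o+d*(h-o[2])/d[2]
def proj(c,P):
    return cv2.projectPoints(np.array(P,float).reshape(-1,3),np.array(c["rvec"],float),np.array(c["tvec"],float),np.array([[c["fx"],0,c["cx"]],[0,c["fy"],c["cy"]],[0,0,1]]),None)[0].reshape(-1,2)
E
python3 - <<'E'
from h import *
np.set_printoptions(precision=4,suppress=True)
c=np.load("top0.npz"); W=cloud(c)
for n,(u,v) in dict(widelid=(363,213),narrowlid=(187,185),plate=(275,260),tin=(301,160),drawer=(320,330),bench=(240,190),tabw=(349,241)).items(): print(n,W[v,u])
img=c["frame"]
z=W[:,:,2]; r=c["range_z"]>0
for n,(u0,v0,u1,v1) in dict(wide=(320,170,405,255),narrow=(155,155,220,230)).items():
    m=np.zeros(z.shape,np.uint8); m[v0:v1,u0:u1]=255; m[(z<.045)|(z>.07)|~r]=0
    cs=max(cv2.findContours(m,cv2.RETR_EXTERNAL,cv2.CHAIN_APPROX_NONE)[0],key=cv2.contourArea)
    pts=cs[:,0]; P=np.array([ray(c,u,v,.053)[:2] for u,v in pts],np.float32)
    rc=cv2.minAreaRect(P); print(n,rc,cv2.boxPoints(rc))
    hsv=cv2.cvtColor(img,cv2.COLOR_BGR2HSV); b=cv2.inRange(hsv,(18,140,120),(32,255,255)); b2=np.zeros_like(b); b2[v0:v1,u0:u1]=b[v0:v1,u0:u1]
    v,u=np.nonzero(b2); Q=W[v,u]; Q=Q[(Q[:,2]>.025)]; t=Q[Q[:,2]<.043]; print(' brass',len(Q),'tab mean',t.mean(0),t.min(0),t.max(0), 'top',Q[Q[:,2]>.05].mean(0))
cv2.imwrite("pics/crop.png",cv2.resize(img[130:290,140:420],None,fx=2.8,fy=2.8,interpolation=cv2.INTER_CUBIC))
E
```

```text
widelid [ 0.6113 -0.2743  0.0541]
narrowlid [0.6623 0.0683 0.0564]
plate [ 0.5179 -0.1049  0.0128]
tin [ 0.719  -0.1555  0.0242]
drawer [ 0.3391 -0.23   -0.2481]
bench [ 0.6593 -0.0331  0.002 ]
tabw [ 0.5567 -0.2494  0.0392]
wide ((0.6090686917304993, -0.2754419445991516), (0.11687418073415756, 0.08719446510076523), 62.06123733520508) [[ 0.5432 -0.3066]
 [ 0.6202 -0.3475]
 [ 0.675  -0.2442]
 [ 0.5979 -0.2034]]
 brass 246 tab mean [ 0.56   -0.2491  0.0381] [ 0.541  -0.2655  0.0306] [ 0.5827 -0.2335  0.0426] top [ 0.5776 -0.258   0.0589]
narrow ((0.6647900342941284, 0.06869684159755707), (0.08219853043556213, 0.07325103878974915), 1.1081570386886597) [[0.623  0.1045]
 [0.6244 0.0313]
 [0.7066 0.0329]
 [0.7052 0.1061]]
 brass 252 tab mean [0.6072 0.067  0.0383] [0.5915 0.0554 0.0331] [0.6284 0.0809 0.0427] top [0.6271 0.0676 0.0575]
```

View pics/crop.png

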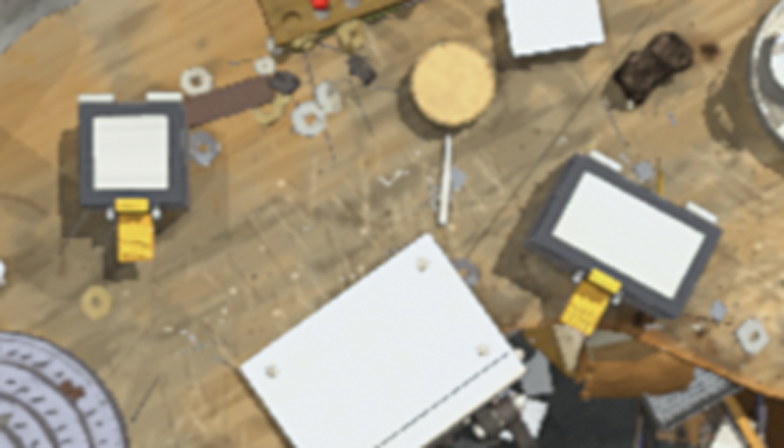

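Run:
```python
from h import *
np.set_printoptions(precision=3,suppress=True,linewidth=200)
for n in("top","scene"):
    c=np.load(n+"0.npz"); W=cloud(c)[c["range_z"]>0]
    # max height grid 
    print(n,"rows x .2... cols y .7..-.5")
    for x in np.arange(.1,.85,.1):
        print("%.1f"%x,[ (lambda s: round(float(s.max()),2) if len(s) else None)(W[(abs(W[:,0]-x)<.05)&(abs(W[:,1]-y)<.05)&(W[:,2]<.9)][:,2]) for y in np.arange(.7,-.55,-.1)])
c=np.load("top0.npz"); W=cloud(c)
# wide case axes check
a=np.deg2rad(-28); ex=np.array([np.cos(a),np.sin(a)]); ey=np.array([-ex[1],ex[0]])
Q=W.reshape(-1,3); d=Q[:,:2]-[.612,-.2763]; k=(abs(d)<.12).all(1); d=d[k];z=Q[k,2]; X=d@ex;Y=d@ey
m=(z>.049)&(z<.06)&(abs(Y)<.075)
for y in(-.045,-.03,.03,.045):
    s=m&(abs(Y-y)<.008); print(y,np.percentile(X[s],[0,2,98,100]))
for x in(-.02,0,.02):
    s=m&(abs(X-x)<.008); print(x,np.percentile(Y[s],[0,2,98,100]))
s=(z>.03)&(z<.045)&(abs(Y)<.03)&(X<-.04)&(X>-.09); print("tab",np.percentile(X[s],[0,2,98,100]),np.percentile(Y[s],[2,98]),np.median(z[s]))
```

```text
top rows x .2... cols y .7..-.5
0.1 [-0.62, -0.69, -0.68, -0.69, None, None, -0.3, -0.29, -0.21, -0.2, -0.2, None, None]
0.2 [-0.65, -0.62, None, None, None, 0.01, 0.01, 0.0, -0.2, -0.2, -0.19, -0.19, None]
0.3 [-0.62, -0.32, -0.23, None, 0.01, 0.01, 0.01, 0.01, -0.21, -0.06, -0.22, -0.19, -0.19]
0.4 [-0.63, -0.3, -0.08, 0.01, 0.05, 0.19, 0.17, 0.01, 0.02, 0.0, -0.22, -0.21, -0.05]
0.5 [-0.48, -0.24, None, 0.01, 0.05, 0.17, 0.17, 0.03, 0.02, 0.04, 0.04, 0.01, 0.04]
0.6 [None, None, -0.01, 0.19, 0.08, 0.19, 0.06, 0.06, 0.02, 0.06, 0.06, 0.02, 0.04]
0.7 [None, None, None, 0.21, 0.43, 0.25, 0.06, 0.06, 0.03, 0.06, 0.06, 0.09, 0.14]
0.8 [None, None, None, None, 0.44, 0.57, 0.52, 0.16, 0.13, 0.08, 0.03, 0.09, 0.08]
scene rows x .2... cols y .7..-.5
0.1 [-0.13, -0.13, -0.69, -0.68, -0.69, 0.0, 0.02, 0.14, 0.02, 0.0, -0.2, None, None]
0.2 [-0.13, -0.04, 0.36, -0.69, -0.69, 0.0, 0.0, 0.0, -0.0, -0.0, -0.2, None, None]
0.3 [-0.19, 0.34, 0.36, None, 0.0, 0.0, 0.01, 0.0, -0.23, -0.24, -0.23, None, None]
0.4 [-0.15, -0.15, -0.04, 0.0, 0.04, 0.19, 0.17, 0.01, 0.02, 0.0, -0.22, -0.22, None]
0.5 [0.25, 0.26, 0.0, 0.0, 0.0, 0.18, 0.17, 0.02, 0.02, 0.04, 0.04, 0.01, 0.35]
0.6 [None, 0.28, 0.31, 0.37, 0.07, 0.18, 0.06, 0.06, 0.02, 0.06, 0.06, 0.02, 0.01]
0.7 [None, None, None, 0.35, 0.38, 0.25, 0.06, 0.06, 0.03, 0.06, 0.06, 0.09, 0.14]
0.8 [None, None, None, None, 0.39, 0.42, 0.44, 0.16, 0.12, 0.08, 0.03, 0.09, 0.07]
-0.045 [-0.037 -0.036  0.156  0.16 ]
-0.03 [-0.037 -0.036  0.039  0.153]
0.03 [-0.037 -0.036  0.038  0.04 ]
0.045 [-0.038 -0.037  0.038  0.04 ]
-0.02 [-0.058 -0.056  0.055  0.057]
0 [-0.059 -0.056  0.055  0.057]
0.02 [-0.058 -0.056  0.055  0.057]
tab [-0.075 -0.074 -0.041 -0.04 ] [-0.014  0.016] 0.038538144943658745
```

>>> move_arm(series=[[[0,0,0,0.04,0],[0,0,0,0.04,-2],[0,0.008,-0.02,0.01,-2],[0,0.015,-0.04,0,0],[0,0.015,-0.04,0,0],[0,0.015,-0.04,0,0],[0,0.015,-0.04,0,0],[0,0.015,-0.04,0,0],[0,0.015,-0.04,0,0],[0,0.015,-0.04,0,0]]])

```text
time: 1.1
tool_pos: [0.3644, 0.2611, 0.3079]
tcp_rot: [0.239, 0.971, -0.005, -0.003]
wrist_force: [0.3, -0.7, 0.3]
gripper_width: 0.176
```

>>> move_arm(series=[[[0,0.018,-0.047,0,0],[0,0.018,-0.047,0,0],[0,0.018,-0.047,0,0],[0,0.018,-0.047,0,0],[0,0.018,-0.047,0,0],[0,0.018,-0.047,0,0],[0,0.018,-0.047,0,0],[0,0.018,-0.047,0,0],[0,0.018,-0.047,0,0],[0,0.018,-0.047,0,0]]])

```text
time: 2.1
tool_pos: [0.5376, -0.2083, 0.3054]
tcp_rot: [0.238, 0.971, -0.004, -0.003]
wrist_force: [0.8, 0.5, 0.7]
gripper_width: 0.007
```

>>> move_arm(series=[[[0,0.008,-0.018,-0.03,0],[0,0.008,-0.018,-0.03,0],[0,0,0,-0.04,0],[0,0,0,-0.04,0],[0,0,0,-0.03,0],[0,0,0,-0.03,0],[0,0,0,-0.02,0],[0,0,0,-0.01,0],[0,0,0,0,0],[0,0,0,0,0]]])

```text
time: 3.1
tool_pos: [0.5507, -0.2528, 0.0624]
tcp_rot: [0.243, 0.97, -0.004, -0.005]
wrist_force: [0.1, 0.0, -0.1]
gripper_width: 0.005
```

Run:
```python
from h import *
from rig import robot
print(robot.state()["tool_pos"],robot.state()["wrist_force"])
a=[]
c=robot.camera("scene"); a.append(cv2.resize(c["frame"][230:370,230:400],(680,560)))
cv2.imwrite("pics/s1.png",a[0])
c=robot.camera("top"); cv2.imwrite("pics/t1.png",cv2.resize(c["frame"][150:290,280:450],(680,560)))
```

```text
[ 0.55071321 -0.25281363  0.06238077] [ 0.10147164  0.00773996 -0.14528361]
```

View pics/s1.png

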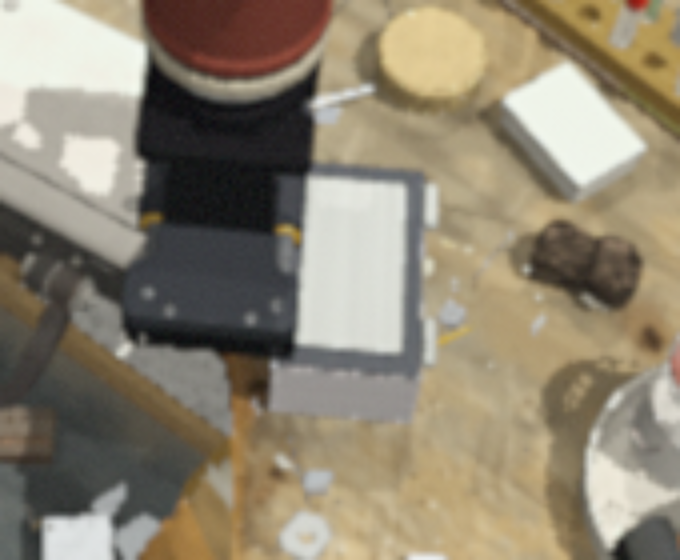

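>>> move_arm(series=[[[0,0.0035,0.0075,-0.005,0],[0,0,0,-0.01,0],[0,0,0,-0.005,0],[0,0,0,0,0],[0,0,0,-0.003,0],[0,0,0,-0.002,0],[0,0,0,-0.002,0],[0,0,0,-0.002,0],[0,0,0,0,0],[0,0,0,0,0]]])

```text
time: 4.2
tool_pos: [0.5577, -0.2462, 0.0363]
tcp_rot: [0.243, 0.97, -0.005, -0.001]
wrist_force: [-0.5, -0.1, 1.6]
gripper_width: 0.004
```

>>> move_arm(series=[[[0,-0.001,0,-0.003,0],[0,0,0,-0.003,0],[0,0,0,-0.003,0],[0,0,0,-0.002,0],[0,0,0,-0.002,0],[0,0,0,0,0],[0,0,0,0,0],[0,0,0,0,0],[0,0,0,0,0],[0,0,0,0,0]]])

```text
time: 5.2
tool_pos: [0.5576, -0.2462, 0.0344]
tcp_rot: [0.242, 0.97, -0.005, -0.001]
wrist_force: [-1.5, 1.1, 5.3]
gripper_width: 0.002
```

```bash
cat > look.py <<'E'
from h import *
from rig import robot
import sys
n=sys.argv[1]
s=robot.state(); print(s["tool_pos"],s["wrist_force"])
A=robot.camera("scene")["frame"][220:380,220:420]; B=robot.camera("top")["frame"][140:300,270:470]
cv2.imwrite(f"pics/{n}.png",np.hstack([cv2.resize(A,(400,320)),cv2.resize(B,(400,320))]))
E
python3 look.py p2
```

```text
[ 0.55759197 -0.24617951  0.03444486] [-1.46587509  1.0796545   5.32082294]
```

View pics/p2.png

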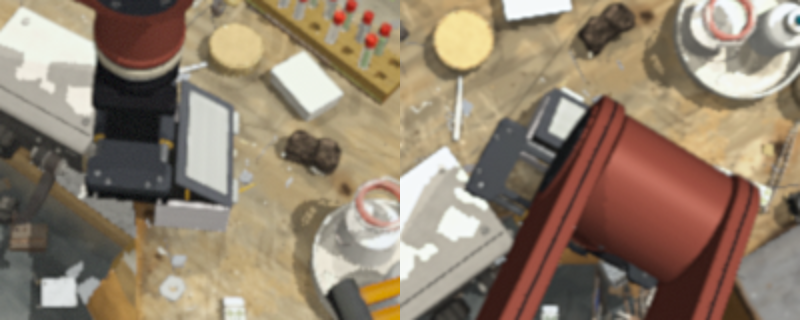

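>>> move_arm(series=[[[0,0,0,0.006,0],[0,-0.004,0.002,0.006,0],[0,-0.007,0.004,0.005,0],[0,-0.006,0.003,0.01,0],[0,0,0,0.01,0],[0,0,0,0.01,0],[0,0,0,0.004,0],[0,0,0,0,0],[0,0,0,0,0],[0,0,0,0,0]]])

```text
time: 6.3
tool_pos: [0.5392, -0.2369, 0.0897]
tcp_rot: [0.243, 0.97, -0.006, -0.0]
wrist_force: [-0.6, -0.6, 0.0]
gripper_width: 0.003
```

```bash
python3 look.py p3
```

```text
[ 0.53921235 -0.23693034  0.08965471] [-0.60559158 -0.60781501  0.02332613]
```

View pics/p3.png

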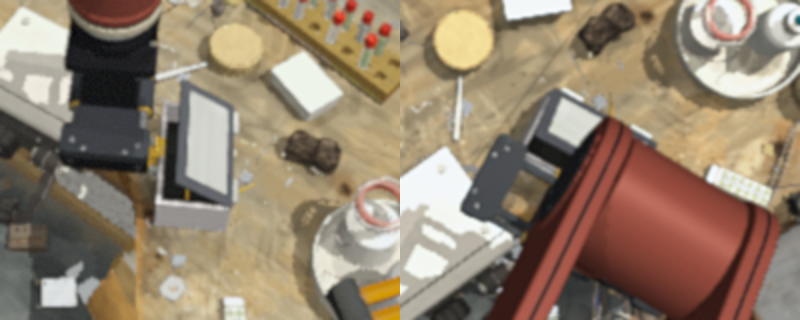

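>>> move_arm(series=[[[0,0.009,-0.005,-0.006,0],[0,0.009,-0.005,0,0],[0,0.009,-0.005,0,0],[0,0.009,-0.005,0,0],[0,0.006,-0.003,0,0],[0,0.006,-0.003,0,0],[0,0.006,-0.003,0,0],[0,0.006,-0.003,0,0],[0,0.006,-0.003,0,0],[0,0,0,0,0]]])

```text
time: 7.4
tool_pos: [0.6009, -0.27, 0.0852]
tcp_rot: [0.242, 0.97, -0.003, -0.013]
wrist_force: [-9.8, 4.8, 12.6]
gripper_width: 0.008
```

```bash
python3 look.py p4
```

```text
[ 0.60087035 -0.26999347  0.08524534] [-9.84513223  4.79876207 12.62892538]
```

View pics/p4.png

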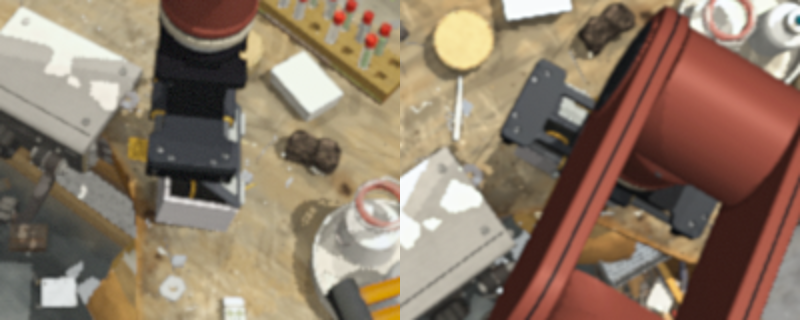

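>>> move_arm(series=[[[0,-0.003,0.0015,0.006,0],[0,-0.006,0.003,0.006,0],[0,-0.012,0.006,0.01,0],[0,-0.02,0.01,0.02,0],[0,-0.02,0.01,0.02,0],[0,-0.02,0.01,0.01,0],[0,-0.02,0.01,0,0],[0,-0.02,0.01,0,0],[0,-0.01,0.005,0,0],[0,0,0,0,0]]])

```text
time: 8.5
tool_pos: [0.4647, -0.2017, 0.1633]
tcp_rot: [0.242, 0.97, -0.004, -0.01]
wrist_force: [0.4, 0.3, -0.8]
gripper_width: 0.003
```

```bash
python3 look.py p5
cat > meas.py <<'E'
from h import *
from rig import robot
import sys
np.set_printoptions(precision=4,suppress=True,linewidth=180)
n=sys.argv[1]
c=robot.camera("scene"); W=cloud(c); 
a=np.deg2rad(-28); ex=np.array([np.cos(a),np.sin(a)]); ey=np.array([-ex[1],ex[0]])
d=W[:,:,:2]-np.array([.612,-.2763]); X=d@ex; Y=d@ey; Z=W[:,:,2]; ok=c["range_z"]>0
for y in (-.05,-.025,0,.025,.05):
    print("Y",y)
    m=ok&(abs(Y-y)<.006)&(X>-.09)&(X<.1)&(Z<.2)
    for x0 in np.arange(-.085,.1,.01):
        s=m&(abs(X-x0)<.005)
        if s.any(): print("(%.0f: %.0f..%.0f)"%(x0*1e3,Z[s].min()*1e3,Z[s].max()*1e3),end=" ")
    print()
np.savez(n+".npz",**c)
cv2.imwrite(f"pics/{n}s.png",cv2.resize(c["frame"][230:370,230:400],(680,560),interpolation=cv2.INTER_CUBIC))
E
python3 meas.py m5
```

```text
[ 0.46466925 -0.2016615   0.16332244] [ 0.44180205  0.2746552  -0.8481791 ]
Y -0.05
(-85: -157..-141) (-75: -144..-133) (-65: -137..-117) (-55: -126..1) (-45: -5..2) (-35: -4..52) (-25: -4..95) (-15: -5..98) (-5: -5..90) (5: -6..84) (15: -2..77) (25: -4..70) (35: -5..61) (45: -5..53) (55: -6..3) (65: -5..1) (75: -4..1) (85: -4..2) (95: -5..3) 
Y -0.025
(-65: -9..-0) (-55: -35..1) (-45: -4..2) (-35: -3..52) (-25: 17..98) (-15: 20..98) (-5: 21..92) (5: 20..83) (15: 67..77) (25: 60..68) (35: 52..60) (45: -4..53) (55: -5..1) (65: -5..1) (75: -5..2) (85: -5..1) (95: -4..3) 
Y 0
(-85: -254..-242) (-75: -225..38) (-65: -221..40) (-55: -4..40) (-45: -6..61) (-35: -2..61) (-25: 18..97) (-15: 20..96) (-5: 82..90) (5: 75..84) (15: 68..76) (25: 58..71) (35: 51..59) (45: -4..6) (55: -4..9) (65: -5..5) (75: -5..2) (85: -6..1) (95: -5..4) 
Y 0.025
(-85: -254..2) (-75: -254..2) (-65: -250..-217) (-55: -221..-216) (-45: 42..42) (-35: 18..53) (-25: 20..96) (-15: 88..97) (-5: 81..93) (5: 75..83) (15: 67..77) (25: 61..72) (35: 48..58) (45: -3..52) (55: -4..3) (65: -3..5) (75: -4..4) (85: -4..1) (95: -3..19) 
Y 0.05
(-85: -238..3) (-75: -3..2) (-65: -2..4) (-55: -3..3) (-45: -2..2) (-35: -5..52) (-25: 19..97) (-15: 20..97) (-5: 82..89) (5: 74..82) (15: 68..76) (25: 59..67) (35: 51..59) (45: -4..51) (55: -5..3) (65: -5..2) (75: -3..3) (85: -5..6) (95: -5..25)
```

View pics/m5s.png

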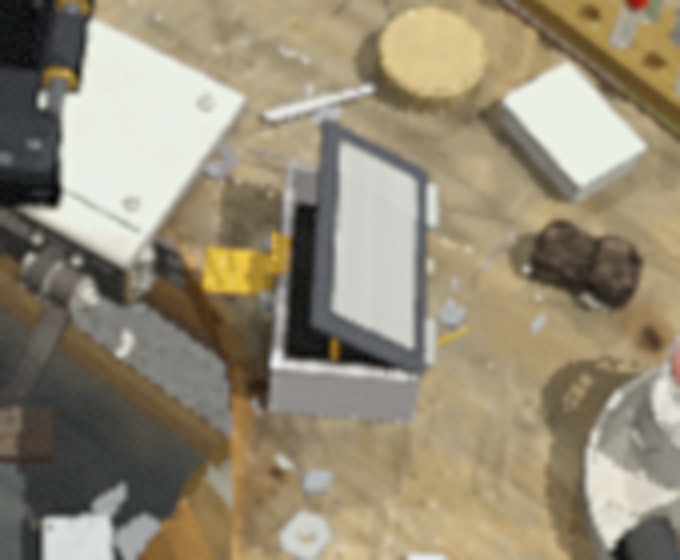

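>>> move_arm(series=[[[0,0.02,-0.01,0,0],[0,0.02,-0.01,-0.02,0],[0,0.02,-0.01,-0.03,0],[0,0.016,-0.007,-0.025,0],[0,0.004,-0.002,-0.015,0],[0,0,0,-0.005,0],[0,0,0,0,0],[0,0.009,-0.005,0,0],[0,0.009,-0.005,0,0],[0,0,0,0,0]]])

```text
time: 9.65
tool_pos: [0.5747, -0.2576, 0.0674]
tcp_rot: [0.242, 0.97, -0.006, -0.005]
wrist_force: [-0.5, 0.2, 0.8]
gripper_width: 0.005
```

>>> move_arm(series=[[[0,0.004,-0.002,0.002,0],[0,0.004,-0.002,0,0],[0,0.004,-0.002,0,0],[0,0.004,-0.002,0,0],[0,0.004,-0.002,0,0],[0,0.004,-0.002,0,0],[0,0.003,-0.0015,0,0],[0,0,0,0,0],[0,0,0,0,0],[0,0,0,0,0]]])

```text
time: 10.65
tool_pos: [0.6022, -0.2713, 0.0734]
tcp_rot: [0.242, 0.97, -0.005, -0.007]
wrist_force: [0.3, 0.7, 0.1]
gripper_width: 0.006
```

```bash
python3 meas.py m6 | tail -4
```

```text
Y 0.025
(-85: -252..1) (-75: -251..1) (-65: -251..-216) (-55: -223..-214) (-45: 165..168) (35: 47..57) (45: -2..53) (55: -5..3) (65: -5..4) (75: -4..2) (85: -5..2) (95: -4..18) 
Y 0.05
(-85: -236..3) (-75: -234..2) (-65: -3..1) (-55: -4..3) (-45: -3..2) (35: 53..54) (45: -5..51) (55: -3..3) (65: -3..2) (75: -4..2) (85: -4..6) (95: -4..23)
```

View pics/m6s.png

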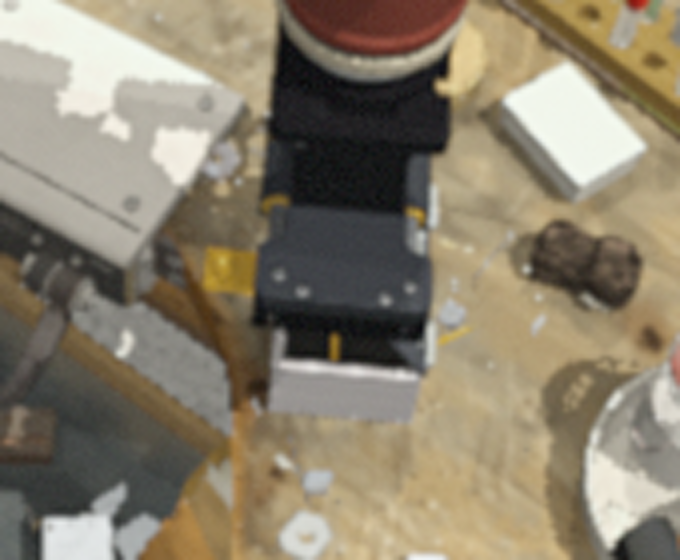

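>>> move_arm(series=[[[0,0.004,-0.002,-0.001,0],[0,0.004,-0.002,-0.001,0],[0,0.004,-0.002,-0.001,0],[0,0.004,-0.002,-0.001,0],[0,0.004,-0.002,-0.001,0],[0,0.004,-0.002,0,0],[0,0.004,-0.002,0,0],[0,0.004,-0.002,0,0],[0,0,0,0,0],[0,0,0,0,0]]])

```text
time: 11.7
tool_pos: [0.6368, -0.2887, 0.0672]
tcp_rot: [0.242, 0.97, -0.005, -0.008]
wrist_force: [-0.2, 0.4, 0.2]
gripper_width: 0.002
```

```bash
python3 meas.py m7 | tail -4
```

```text
Y 0.025
(-85: -252..1) (-75: -253..0) (-65: -248..-219) (-55: -221..-216) (-45: 41..41) (-35: 18..51) (-25: 18..25) (-15: 20..24) (-5: 19..162) (5: 21..23) (15: 22..22) (95: -3..19) 
Y 0.05
(-85: -237..1) (-75: -238..2) (-65: -4..3) (-55: -4..1) (-45: -3..4) (-35: -2..53) (-25: 19..50) (-15: 19..50) (-5: 19..150) (85: -4..2) (95: -5..23)
```

View pics/m7s.png

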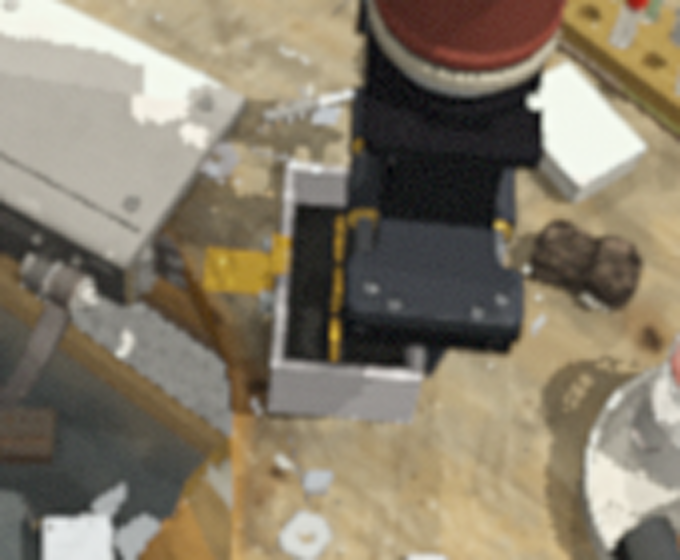

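>>> move_arm(series=[[[0,0.002,-0.001,0.002,0],[0,0.002,-0.001,0.002,0],[0,0,0,0,0],[0,0,0,0,0],[0,-0.01,0.005,0,0],[0,-0.02,0.01,0.01,0],[0,-0.02,0.01,0.02,0],[0,-0.03,0.015,0.03,0],[0,-0.03,0.015,0.03,0],[0,-0.03,0.015,0.01,0]]])

```text
time: 12.75
tool_pos: [0.4976, -0.2195, 0.1719]
tcp_rot: [0.242, 0.97, -0.005, -0.008]
wrist_force: [0.7, 0.3, 0.5]
gripper_width: 0.008
```

>>> move_arm(series=[[[0,-0.02,0.015,0.02,0],[0,-0.02,0.02,0.02,0],[0,-0.01,0.02,0,0],[0,0,0,0,0],[0,0,0,0,0],[0,0,0,0,0],[0,0,0,0,0],[0,0,0,0,0],[0,0,0,0,0],[0,0,0,0,0]]])

```text
time: 13.75
tool_pos: [0.4448, -0.1643, 0.2158]
tcp_rot: [0.243, 0.97, -0.006, -0.005]
wrist_force: [-0.0, 0.8, 0.3]
gripper_width: 0.006
```

```bash
python3 meas.py m8
python3 - <<'E'
from rig import robot
import cv2
cv2.imwrite("pics/s9.png",robot.camera("scene")["frame"])
E
```

```text
Y -0.05
(-85: -150..-141) (-75: -145..-130) (-65: -137..-119) (-55: -127..1) (-45: -7..3) (-35: -4..52) (-25: -5..52) (-15: 1..53) (-5: -4..51) (5: 0..51) (15: -2..50) (25: -3..53) (35: -4..65) (45: -6..93) (55: -5..119) (65: -7..119) (75: -5..1) (85: -5..1) (95: -6..2) 
Y -0.025
(-75: -217..-217) (-65: -13..1) (-55: -34..3) (-45: -4..3) (-35: -3..52) (-25: 19..24) (-15: 20..26) (-5: 19..40) (5: 19..25) (15: 18..24) (25: 18..25) (35: 7..64) (45: -4..95) (55: -4..119) (65: -4..118) (75: -3..2) (85: -5..2) (95: -5..2) 
Y 0
(-85: -251..-220) (-75: -223..38) (-65: -221..39) (-55: -4..40) (-45: -4..59) (-35: -3..60) (-25: 19..24) (-15: 18..25) (-5: 19..38) (5: 19..24) (15: 20..63) (25: 19..61) (35: 19..64) (45: 64..93) (55: 88..119) (65: -1..117) (75: -4..1) (85: -3..1) (95: -5..3) 
Y 0.025
(-85: -253..4) (-75: -252..1) (-65: -248..-218) (-55: -222..-213) (-45: 40..40) (-35: 19..52) (-25: 18..24) (-15: 19..25) (-5: 19..38) (5: 18..24) (15: 19..26) (25: 21..25) (35: 17..62) (45: 64..93) (55: 95..120) (65: 115..116) (75: -2..-0) (85: -3..2) (95: -4..19) 
Y 0.05
(-85: -236..3) (-75: -233..3) (-65: -3..2) (-55: -3..5) (-45: -3..2) (-35: -3..50) (-25: 19..50) (-15: 18..51) (-5: 19..50) (5: 19..51) (15: 17..50) (25: 20..53) (35: 12..63) (45: 63..92) (55: 95..120) (65: 116..117) (75: -3..1) (85: -3..3) (95: -3..22)
```

View pics/m8s.png

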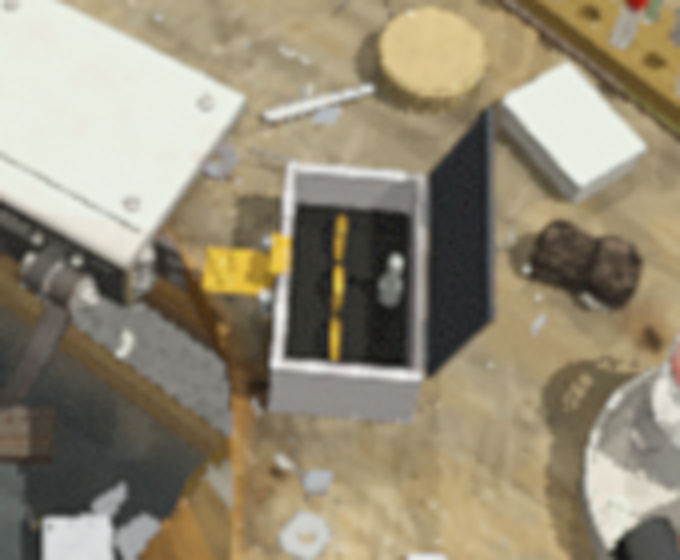

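View pics/s9.png

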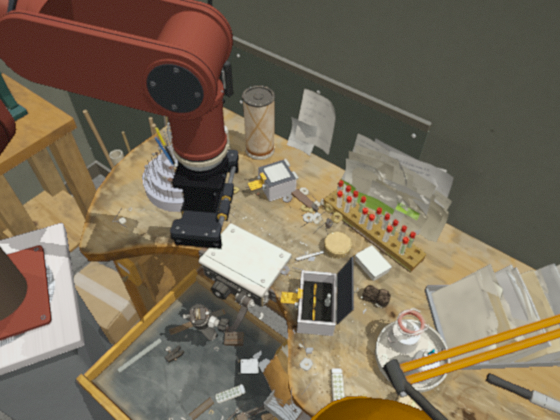

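```bash
python3 -c "
from rig import robot
print(robot.hand_in())"
```

```text
the job is handed in; nothing more can be done
None
```

The wide case is open and its lid is resting on its stop. I pressed the brass tab until the lid sprang up, then pushed the lid over backwards with the shut fingertips. I handed the job in after about 14 s, with the arm well clear of everything.

- **Failed first push:** On the first try the fingertips were too high. They slid onto the outside of the lid, with about 17 N measured at the wrist when the push ended. I backed off, and the camera showed the lid still at its sprung angle and the case not shifted. Going in about 15 mm lower, the push worked at under 1 N at each check.
- **Lid:** The last depth measurement puts its free edge about 59 mm behind the case centre and 118 mm up. That matches the 1.9 rad stop.
- **Wide case:** Its walls are where they were at the start, to within the 2 mm or so the camera can resolve.
- **Other things on the bench:** In the last picture the narrow case is shut, and the tin and punch look unmoved. The arm hid the area around the watch in that picture, so I did not check it at the end. I only passed well above that area, on the way to the case.
- **Tab press reading:** At release the tool height read 34 mm with 5.3 N of upward force. That is less travel than the 5 mm stated for release, and more force. I did not find out why.

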